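Clamp the medal blank, then bring out the master plate to compare

TASK

Turn the engraving vise's red-handled crank clockwise until the sliding jaw grips the aluminium blank firmly against the fixed jaw, and let go of the crank. Then swing the red cover flap of the grey case wide open, draw the brass master plate up out of its slot, and hold it upright centred over the clamped blank, about 8 cm above it, with its faces parallel to the vise jaws. Finish while still holding it there, leaving the white plate in the case and not disturbing the other things on the bench.

Things in the scene. Friction and masses are not known exactly. Their poses are not given: they have to be found in the camera images.
- vise: blue engraving vise fixed to the bench, 150 mm long (x) by 80 mm wide, with steel jaws. Origin: centre of its underside on the bench. Its x axis runs along the screw from the crank end (near the robot) to the fixed jaw; z up. Bed 30 mm above the bench; fixed jaw face at x = +45 mm, jaw tops 58 mm above the bench
- jaw: sliding steel jaw of the vise, 80 mm wide. Origin: centre of its clamping face at bed height (faces +x of the vise). It moves towards +x by 8 mm per radian of crank, and is sprung (8 N/mm) once it has met the blank
- crank (a joint): crank angle, rad; 0 = handle level on the vise's +y side (left seen from the robot), pi/2 = handle up; grows clockwise seen from the robot, closing the jaw. Handle circle radius 45 mm about crank_axis. About 0.25 N m of friction; stays where left. The jaw pins the blank at about 2.3 rad; the drive is then springy, and 0.2 to 0.4 rad more grips firmly. Stop at 3.0
- crank_pin (a point): middle of the crank's red handle, a freely spinning cylinder 15 mm in diameter and 40 mm long, lying along the vise's x axis, its free end towards the robot; nothing in front of the crank arm beside it
- crank_axis (a point): fixed point on the crank's axis, in the plane of the middle of the handle, 42 mm above the bench; 115 mm from the vise origin towards -x of the vise
- blank: aluminium medal-die blank, loose on the vise bed between the jaws, 40 (vise x) x 50 x 30 mm high. Origin: centre of its underside; its top stands 60 mm above the bench. Clamped, its origin lies at x = +25 mm in the vise frame
- case: grey plate case fixed to the bench, 130 (x) x 190 (y) x 80 mm high, open-topped under the flap, walls and floor 5 mm. Origin: centre of its underside. Inside, two wooden slot racks run along x at y = +40 and -40 mm; the rails stand to 33 mm above the bench
- flap (a joint): angle of the case's red cover flap, rad; 0 = shut, grows as it opens upward and away from the robot about the case's far (+x) rim, stop at 1.9. The hinge is stiff: it stays where left. The flap is 130 mm long, so open it stands to about 210 mm above the bench; keep clear of it when carrying
- flap_handle (a point): grip point of the black knob on the flap's outer face near the edge towards the robot: 35 mm above the outer face, 100 mm from the hinge line. The knob's round head is 28 mm across and 16 mm deep, its top 8 mm beyond this point
- flap_hinge (a point): middle of the flap's hinge line, which lies along the case's y axis
- master: brass master plate standing on edge in one of the two case slots (either one), 60 (x) x 8 (y, thickness) x 66 mm high with a copper-coloured medal relief on each face, about 0.24 kg. Origin: centre of its lower edge; y is the normal of its faces, z up. Its top edge stands 71 mm above the bench in the slot, which grips only its lower 28 mm loosely; hidden until the flap is open
- spare: white ceramic plate of the same size in the other slot; stays there
- plaster_disc: white plaster relief disc, 116 mm across, 12 mm high; leave alone. Origin: underside centre
- black_pot: small black pot, 36 mm across, 28 mm high; leave alone. Origin: underside centre
- clear_cup: clear cup, 66 mm across, 45 mm high; leave alone. Origin: underside centre
- weight: steel cylinder, 32 mm across, 45 mm high; leave alone. Origin: underside centre
- spatula: modelling spatula, 170 mm long, lying on the bench; leave alone
- brush: brush, 160 mm long, lying on the bench; leave alone
Things that resemble listed ones, but are neither listed nor needed, are in the scene too. Of the things that look like the vise, the middle-sized one is meant.

How it is judged:
By the outcome, as a careful person would: the job done as asked, in the order asked, and still so for the second after the job is handed in, while the arm keeps its last pose, push and grip.
It also fails if it takes over 69 s, if anything falls off the work surface, if the arm or the gripper's body presses on something with over 40 N, if the wrist force passes 120 N, or if a joint passes its speed limit or range.

ROBOT

A 6-joint arm with a two-finger parallel gripper is mounted at the origin on the work surface. World frame = base frame: x ahead of the robot, y to its left, z up, the work surface at z = 0. Lengths are in m, angles in degrees, forces in N, time in s.
With the tool pointing down it reaches from about 0.3 to 0.75 m from the base axis. Payload 8.5 kg.
Tool frame: the origin (TCP) lies at the very end of the fingers, on their centre line; the grasp point (between the pads) lies arm.grip_depth behind it (arm.grip_depth is the distance from the TCP to the grasp point, in m); z points along the fingers, y is the line along which they close (so a half turn about z gives the same grasp; the last joint's range is limited). The gripper opens to 88 mm and grips with 3 to 60 N. Pads are 18 mm wide; open, the fingers measure 123 mm over their backs; the gripper's body (75 mm by 187 mm) begins 45 mm behind the grasp point.
Start: joints at [61.977, 21.807, 74.336, -0, 83.858, -12.336], TCP at [0.149, 0.529, 0.239] pointing down, gripper open.
Joint ranges: [-178.18, 178.18], [-50.72, 133.34], [12.68, 142.11], [-81.47, 261.47], [9.98, 163.14], [-165.26, 165.26]. Speed limits (degrees/s): [136.94, 136.94, 180, 180, 180, 180].

INTERFACE

Orientations are given as [roll, pitch, yaw] about the fixed x, y, z axes, in that order (R = Rz(yaw) Ry(pitch) Rx(roll)).
In Python, from rig import arm gives the robot as it stands.
- The arm moves only by the tool arm_command, never from a script. Its argument "commands" is a list of rows, each a list of 7 numbers: the shift along the tool's x, y, z in units of 40 mm (1.0 is 40 mm), then the turn, a rotation vector about the tool's x, y, z in units of 5 degrees (1.0 is 5 degrees), then the opening, from 0 (shut) to 1 (fully open). A call has 1 to 20 rows; each row shifts and turns the commanded pose from where the row before left it, along the tool's axes as they then stand; what a row does not reach is not made up. A row lasts 1/10 s, in which the tool goes at most 50 mm and 8.59 degrees, less where a joint would pass 70% of its speed; a pose out of reach is approached as far as the arm can. A call is refused whole if a number of a shift passes 1 or a number of a turn 1, either way. A call with a gripper value outside its range is refused whole. The fingers move at their own pace and stop on an object; "squeeze" is the grip in N (left out, the last holds). Time passes only in rows, so rows that do not move let the fingers close. It gives the time, the measured TCP pose, the force, the opening and the grip force at its end, in the units of the state.
- arm.state(): the state, without advancing time (a new reading comes with each control period).
- arm.read_camera(name): name is "side" or "top"; returns the picture (480x640x3 uint8, blue, green, red); there is no depth.
- arm.calibration(name): a dict with "fx", "fy", "cx", "cy" (pixels), "eye" and "orientation" of the camera in the world. Camera axes: x right, y up, looking along -z (the intrinsics and any distortion apply to the point x, -y, -z); pixel columns grow to the right and rows downward; lengths in m; the calibration is good to about 2 mm. A picture is of the moment at which its call begins. calibration takes no time and is no camera call.
- arm.sign_off(): hands the job in; it is judged then, once.
Trained networks look in the newest picture that a camera, given by its name, has taken for a name from the list of things; names that differ only in an ending like _2 or _b are one class to them, and where a whole thing is asked for, a point or a joint stands for the part that bears it (a point fixed in the world has none). Each returns a list of dicts, best first, with "p" (0 to 1); they miss things now and then, are a little off and sometimes report something else, mostly with a low value. They report only what shows in the picture. A call takes as long as a camera call. They do not tell look-alikes from the thing itself.
- arm.search_frame(target, camera): "box" ([left, top, width, height] in pixels, round what is visible of it).
The state is a dict: "t": time; "joint_positions": joint angles; "qd": joint speeds; "joint_torque": joint torques, N m; "ee_pos": TCP position; "ee_rot": TCP orientation; "ft_force": force on the tool from outside, world axes, zero at the start; "torque": the same for the moment, N m; "opening": opening from 0.0 (shut) to 1.0 (fully open); "grip_force": force on a finger pad.
Only numpy, scipy, OpenCV 4.12 (cv2) and the standard library are available. Lean on these libraries where they do the work, as an engineer would, in place of code of your own. Each camera call takes 0.05 s, during which the arm holds its last target. There are 200 camera calls.

## Working session

There is one attempt and no reset: what is moved stays moved. The work goes in short steps, Python scripts to look and compute and a tool call to move; the robot and the scene stay as the last step left them, time stands still between calls to the robot, and variables do not carry over. Pictures are saved under pics/ and viewed, at most 10 in all, crops included, and the job is handed in when it is done.

Besides the shell and the picture viewer there is one more tool, called after "Request:" by a JSON object that holds its "fn" and its "kwargs", one argument or row to a line. arm_command: Moves the arm, as the interface text tells. Its arguments: {"type":"object","properties":{"commands":{"type":"array","items":{"type":"array","items":{"type":"number"}}},"squeeze":{"type":"number"}},"required":["commands"]}

```bash
ls; mkdir -p pics
python3 - <<'E'
from rig import arm
import cv2
for n in("side","top"):
    im=arm.read_camera(n); cv2.imwrite(f"pics/{n}0.png",im); print(n,arm.calibration(n))
    for t in("vise","crank_pin","case","flap_handle","blank","jaw"):
        print(t,[(d["box"],round(d["p"],2)) for d in arm.search_frame(t,n)])
print(arm.state(),arm.grip_depth)
E
```

```text
pics
side {'fx': 508.27018405774527, 'fy': 508.27018405774527, 'cx': 321.0520172030255, 'cy': 234.99344288436274, 'eye': array([-0.17236045, -0.66691572,  0.93263862]), 'orientation': array([ 48.87379198,  -0.27562118, -46.16310791])}
vise [([369.4, 376.3, 114.0, 103.5], 0.8), ([287.9, 326.0, 67.4, 54.4], 0.76)]
crank_pin [([282.1, 362.1, 31.9, 12.9], 0.72), ([370.0, 473.0, 22.8, 7.0], 0.55), ([334.5, 279.3, 36.6, 15.5], 0.53), ([233.3, 170.7, 80.8, 67.5], 0.51)]
case [([234.7, 170.4, 77.5, 69.3], 0.66)]
flap_handle [([232.7, 166.1, 80.9, 43.4], 0.69), ([378.9, 253.3, 22.3, 23.1], 0.39)]
blank [([377.7, 251.6, 25.1, 23.8], 0.88), ([335.6, 279.9, 36.5, 13.5], 0.42)]
jaw [([365.5, 265.6, 31.4, 25.9], 0.94), ([401.0, 425.9, 64.2, 50.4], 0.88), ([312.2, 346.9, 22.3, 18.5], 0.66), ([231.8, 169.6, 83.0, 70.0], 0.22)]
top {'fx': 609.3756288505717, 'fy': 609.3756288505717, 'cx': 324.0103388401028, 'cy': 246.73648388839229, 'eye': array([ 0.33650013, -0.00239094,  1.59308056]), 'orientation': array([  8.52124232,   0.13159466, -90.49737666])}
vise [([490.9, 305.6, 66.0, 129.4], 0.88), ([366.3
[... 481 characters left out ...]
2.7, 10.2], 0.42)]
{'t': 0.7, 'joint_positions': array([ 6.19748558e+01,  2.18067423e+01,  7.43346419e+01,  9.19426402e-04,
        8.38598372e+01, -1.23356361e+01]), 'qd': array([-0.01255655, -0.10553047,  0.02074613, -0.01129875,  0.07829487,
       -0.05582137]), 'joint_torque': array([ 9.53655945e-04, -4.37726533e+01, -2.24703777e+01,  7.13842968e-02,
        3.14417691e-02, -2.55157312e-05]), 'ee_pos': array([0.14872141, 0.52949193, 0.23875402]), 'ee_rot': array([-1.79999002e+02, -1.15397581e-03,  1.64310393e+02]), 'ft_force': array([ 0.53890856, -0.12284604, -0.23103966]), 'torque': array([-0.03980205, -0.01884352, -0.02160462]), 'grip_force': 0.0, 'opening': 0.9992224456347294} 0.0187
```

View pics/side0.png

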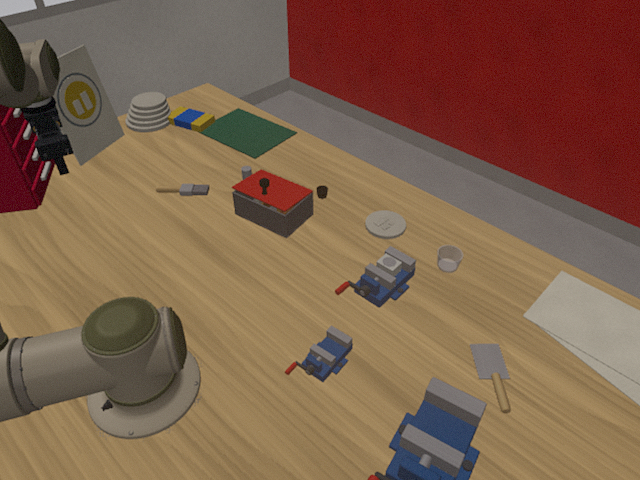

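View pics/top0.png

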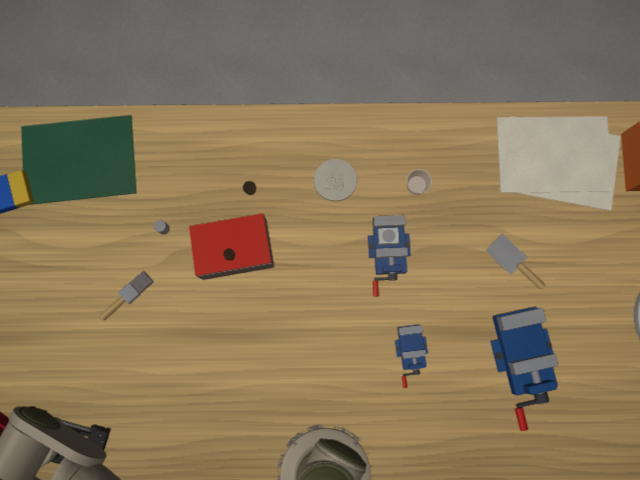

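Three vises (top picture): small (411,350), middle-sized with the blank (390,247), and large (525,350). The middle one fits, because it is the middle size and holds the blank. The side camera shows it at (385,277). The case is at (231,247) top and (273,203) side. I'll confirm the vise in one enlarged crop.

```bash
cat > h.py <<'E'
import numpy as np, cv2
from scipy.spatial.transform import Rotation as R
from rig import arm
def proj(P,n):
    c=arm.calibration(n); M=R.from_euler('xyz',c["orientation"],degrees=True).as_matrix()
    p=(np.atleast_2d(P)-c["eye"])@M
    return np.c_[c["fx"]*p[:,0]/-p[:,2]+c["cx"], c["fy"]*-p[:,1]/-p[:,2]+c["cy"]]
def unproj(uv,z,n):
    c=arm.calibration(n); M=R.from_euler('xyz',c["orientation"],degrees=True).as_matrix()
    d=M@np.array([(uv[0]-c["cx"])/c["fx"],-(uv[1]-c["cy"])/c["fy"],-1]); e=c["eye"]
    return e+d*(z-e[2])/d[2]
def crop(im,x,y,w,h,s): return cv2.resize(im[y:y+h,x:x+w],None,fx=s,fy=s,interpolation=cv2.INTER_CUBIC)
E
python3 - <<'E'
from h import *
s=cv2.imread("pics/side0.png");t=cv2.imread("pics/top0.png")
a=np.vstack([np.hstack([crop(t,350,205,80,100,4),crop(s,325,235,110,80,4)[:400] if 0 else cv2.copyMakeBorder(crop(s,325,235,110,80,4),0,80,0,0,cv2.BORDER_CONSTANT)])])
b=np.hstack([crop(t,180,205,100,80,2.5),crop(s,225,160,100,80,2.5)])
b=cv2.copyMakeBorder(b,0,0,0,a.shape[1]-b.shape[1],cv2.BORDER_CONSTANT)
cv2.imwrite("pics/c0.png",np.vstack([a,b]));print(a.shape,b.shape)
E
```

```text
(400, 760, 3) (200, 760, 3)
```

View pics/c0.png

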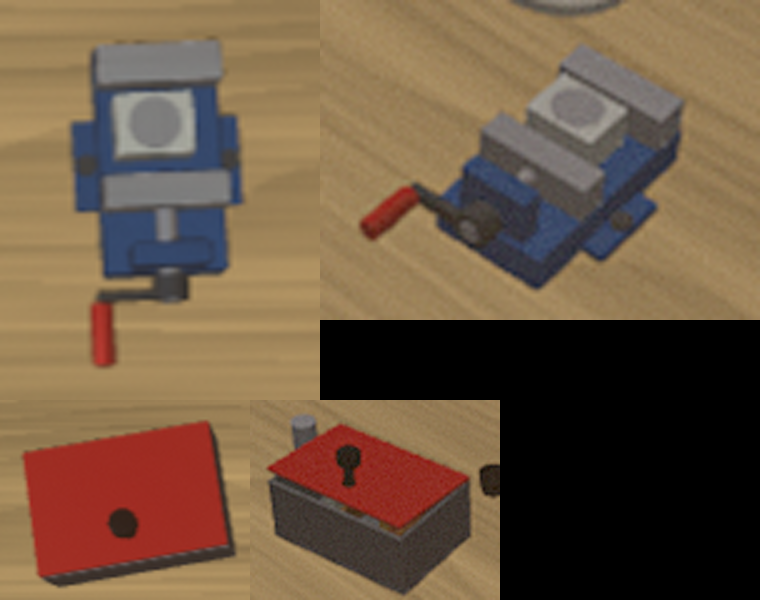

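```bash
cat > fit.py <<'E'
from h import *
from scipy.optimize import least_squares
def T(p,L): return R.from_euler('z',p[2]).apply(L)+[p[0],p[1],0]
t=lambda x,y:(x/4+350,y/4+205,'top'); s=lambda x,y:((x-320)/4+325,y/4+235,'side')
V=[((-75,-40,0),s(537,288)),((75,-40,0),s(680,160)),((45,40,58),s(562,65)),((45,-40,58),s(665,118)),
   ((-75,40,0),t(105,276)),((-75,-40,0),t(227,269))]
def solve(K,x0,f):
    def r(p):
        return np.concatenate([(proj(T(p,f(p,L)),n)[0]-(u,v)) for L,(u,v,n) in K])
    q=least_squares(r,x0,loss='soft_l1'); return q.x,np.round(r(q.x).reshape(-1,2),1)
rig=lambda p,L:np.array(L)/1000
hd=lambda p,L:(np.array([-115+L,45*np.cos(p[3]),42+45*np.sin(p[3])])/1000) if np.isscalar(L) else np.array(L)/1000
V+=[(-20,s(370,228)),(20,s(411,193)),(-20,t(105,364)),(20,t(102,303))]
v,res=solve(V,[.45,-.15,0,0],hd); print("vise",np.round(v,4),np.degrees(v[2:]),res.tolist())
t=lambda x,y:(x/2.5+180,y/2.5+205-160,'top'); s=lambda x,y:((x-250)/2.5+225,(y-400)/2.5+160,'side')
C=[((-65,-95,0),s(403,592)),((-65,95,0),s(275,535)),((65,-95,0),s(470,540)),((65,-95,80),s(470,480)),
 ((65,95,80),t(25,452)),((65,-95,80),t(210,422)),((-65,95,0),t(60,585)),((-65,-95,0),t(234,555))]
def fl(p,L):
    if not np.isscalar(L): return np.array(L)/1000
    a=p[3]; h=.038; return np.array([.065-.1*np.cos(a)+h*np.sin(a),0,.08+.1*np.sin(a)+h*np.cos(a)])
C+=[(0,t(123,523)),(0,s(348,458))]
c,res=solve(C,[.46,.24,0.1,0],fl); print("case",np.round(c,4),np.degrees(c[2:]),res.tolist())
np.save("vc.npy",[v,c])
print("pin",T(v,hd(v,0.)),"axis",T(v,np.array([-.115,0,.042])),"knob",T(c,fl(c,0.)), "blank goal",T(v,np.array([.025,0,.06])))
for n in("top","side"):
  for o in("plaster_disc","black_pot","clear_cup"):
    d=arm.search_frame(o,n)
    if d: b=d[0]["box"]; print(o,n,unproj((b[0]+b[2]/2,b[1]+b[3]/2),.02,n).round(3))
E
python3 fit.py
```

```text
vise [ 0.5791 -0.1742  0.0331  0.0379] [1.89702318 2.17391261] [[0.3, 1.6], [-0.1, 0.3], [-0.8, -0.9], [-0.2, 0.8], [-0.3, -0.4], [-0.3, 0.0], [-0.7, 0.3], [-0.1, -0.1], [0.5, -0.7], [0.4, -1.1]]
case [0.5714 0.2333 0.1601 0.0997] [9.17245408 5.71479116] [[-0.4, 1.8], [-0.7, -0.1], [-0.0, -1.6], [-0.2, 0.3], [-0.2, -0.3], [0.2, -0.7], [-0.7, 0.1], [1.2, 0.0], [0.4, -0.5], [-0.3, 0.1]]
pin [ 0.46263663 -0.13302155  0.04370698] axis [ 0.4641252  -0.17796452  0.042     ] knob [0.54108177 0.22837751 0.1277688 ] blank goal [ 0.60404848 -0.17333007  0.06      ]
plaster_disc top [ 0.751 -0.032  0.02 ]
black_pot top [0.732 0.192 0.02 ]
clear_cup top [ 0.736 -0.262  0.02 ]
plaster_disc side [ 0.747 -0.05   0.02 ]
black_pot side [0.731 0.183 0.02 ]
clear_cup side [ 0.75  -0.249  0.02 ]
```

Request:
{"fn": "arm_command", "kwargs": {
  "commands": [
    [0, 0, 0.3, 0, 0, -0.88, 0.45],
    [0, 0, 0.3, 0, 0, -0.88, 0.45],
    [0, 0, 0.3, 0, 0, -0.88, 0.45],
    [0, 0, 0.3, 0, 0, -0.88, 0.45],
    [-0.4, -0.9, 0, 0, 0, 0, 0.45],
    [-0.4, -0.9, 0, 0, 0, 0, 0.45],
    [-0.4, -0.9, 0, 0, 0, 0, 0.45],
    [-0.4, -0.9, 0, 0, 0, 0, 0.45],
    [-0.4, -0.9, 0, 0, 0, 0, 0.45],
    [-0.4, -0.9, 0, 0, 0, 0, 0.45],
    [-0.4, -0.9, 0, 0, 0, 0, 0.45],
    [-0.4, -0.9, 0, 0, 0, 0, 0.45],
    [-0.4, -0.9, 0, 0, 0, 0, 0.45],
    [-0.4, -0.9, 0, 0, 0, 0, 0.45],
    [-0.4, -0.9, 0, 0, 0, 0, 0.45],
    [-0.4, -0.9, 0, 0, 0, 0, 0.45],
    [-0.4, -0.9, 0, 0, 0, 0, 0.45],
    [-0.4, -0.9, 0, 0, 0, 0, 0.45],
    [-0.4, -0.9, 0, 0, 0, 0, 0.45],
    [-0.4, -0.9, 0, 0, 0, 0, 0.45]
  ]
}}

```text
t: 3.0
ee_pos: [0.4243, -0.0394, 0.1909]
ee_rot: [-180.0, 0.0, -178.1]
ft_force: [0.8, 0.3, 1.1]
opening: 0.452
grip_force: 0.0
```

```bash
cat >> h.py <<'E'
def go(target,rot=None):
    "tool-axis shift (units of 40 mm) and turn (units of 5 deg) from the measured pose to the TCP target"
    s=arm.state(); M=R.from_euler('xyz',s["ee_rot"],degrees=True)
    print("t",round(s["t"],2),"pos",s["ee_pos"].round(4),"rot",s["ee_rot"].round(2),"F",s["ft_force"].round(1),"open",round(s["opening"],3),"grip",round(s["grip_force"],1))
    if target is not None: print(" shift",(M.inv().apply(np.array(target)-s["ee_pos"])/.04).round(2))
    if rot is not None: print(" turn",(np.degrees((M.inv()*R.from_euler('xyz',rot,degrees=True)).as_rotvec())/5).round(2))
E
python3 -c "
from h import *
go([.4626,-.1330,.025],[180,0,181.9])"
```

```text
t 3.0 pos [ 0.4243 -0.0394  0.1909] rot [-1.7999e+02  3.0000e-02 -1.7811e+02] F [0.8 0.3 1.1] open 0.452 grip 0.0
 shift [-0.88 -2.37  4.15]
 turn [-0.    0.01 -0.  ]
```

Request:
{"fn": "arm_command", "kwargs": {
  "commands": [
    [-0.29, -0.79, 0, 0, 0, 0, 0.45],
    [-0.29, -0.79, 0, 0, 0, 0, 0.45],
    [-0.3, -0.79, 0, 0, 0, 0, 0.45],
    [0, 0, 0.7, 0, 0, 0, 0.45],
    [0, 0, 0.7, 0, 0, 0, 0.45],
    [0, 0, 0.7, 0, 0, 0, 0.45],
    [0, 0, 0.7, 0, 0, 0, 0.45],
    [0, 0, 0.7, 0, 0, 0, 0.45],
    [0, 0, 0.65, 0, 0, 0, 0.45],
    [0, 0, 0, 0, 0, 0, 0.45],
    [0, 0, 0, 0, 0, 0, 0.0],
    [0, 0, 0, 0, 0, 0, 0.0],
    [0, 0, 0, 0, 0, 0, 0.0],
    [0, 0, 0, 0, 0, 0, 0.0],
    [0, 0, 0, 0, 0, 0, 0.0]
  ],
  "squeeze": 30
}}

```text
t: 4.5
ee_pos: [0.4627, -0.1317, 0.0256]
ee_rot: [-179.9, 0.1, -178.1]
ft_force: [-0.3, -3.1, 5.0]
opening: 0.16
grip_force: 30.1
```

```bash
python3 -c "
from h import *
go([.4626,-.1330,.025],[180,0,181.9])
s=arm.read_camera('side');t=arm.read_camera('top')
cv2.imwrite('pics/c1.png',np.hstack([crop(t,350,205,80,100,4),crop(s,315,225,110,100,4)]))"
```

```text
t 4.5 pos [ 0.4627 -0.1317  0.0256] rot [-1.7992e+02  1.0000e-01 -1.7808e+02] F [-0.3 -3.1  5. ] open 0.16 grip 30.1
 shift [ 0.   -0.03  0.01]
 turn [-0.02  0.02  0.  ]
```

View pics/c1.png

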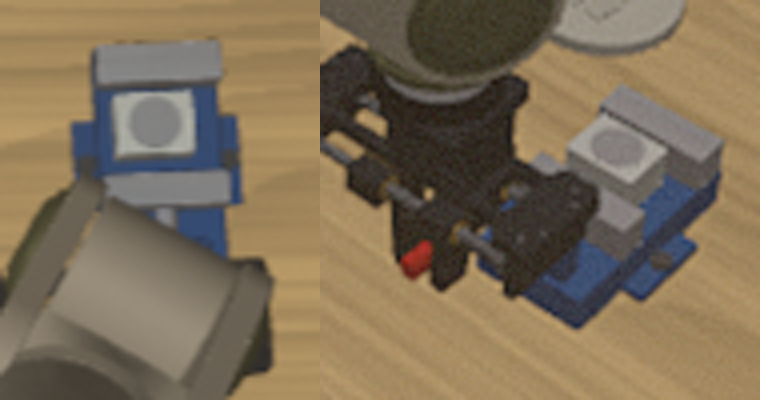

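The picture shows the red handle between the closed fingers, at about (415,258) in the crop. The opening of 14 mm matches the handle.

```bash
python3 -c "
import numpy as np
a=np.linspace(.038,2.62,19)
print(np.c_[np.diff(np.cos(a)),-np.diff(np.sin(a))].__mul__(45/40).round(3).tolist())"
```

```text
[[-0.018, -0.16], [-0.04, -0.156], [-0.062, -0.149], [-0.083, -0.138], [-0.102, -0.125], [-0.119, -0.109], [-0.133, -0.091], [-0.145, -0.071], [-0.153, -0.05], [-0.159, -0.027], [-0.161, -0.004], [-0.16, 0.019], [-0.156, 0.041], [-0.148, 0.063], [-0.138, 0.084], [-0.124, 0.103], [-0.108, 0.119], [-0.09, 0.134]]
```

Request:
{"fn": "arm_command", "kwargs": {
  "commands": [
    [0, -0.02, -0.16, 0, 0, 0, 0],
    [0, -0.04, -0.155, 0, 0, 0, 0],
    [0, -0.06, -0.15, 0, 0, 0, 0],
    [0, -0.085, -0.14, 0, 0, 0, 0],
    [0, -0.1, -0.125, 0, 0, 0, 0],
    [0, -0.12, -0.11, 0, 0, 0, 0],
    [0, -0.135, -0.09, 0, 0, 0, 0],
    [0, -0.145, -0.07, 0, 0, 0, 0],
    [0, -0.155, -0.05, 0, 0, 0, 0],
    [0, -0.16, -0.025, 0, 0, 0, 0]
  ]
}}

```text
t: 5.6
ee_pos: [0.4636, -0.1709, 0.0695]
ee_rot: [179.9, 0.1, -178.1]
ft_force: [0.1, 9.5, 15.9]
opening: 0.16
grip_force: 30.1
```

```bash
cat > ck.py <<'E'
from h import *
s=arm.state();p=s["ee_pos"]+[0,0,.0187]; ax=np.load("vc.npy",allow_pickle=True)
A=np.array([.4641,-.178,.042]); d=p-A
go(None); print("angle",np.arctan2(d[2],d[1]),"radius",np.hypot(d[1],d[2]))
E
python3 ck.py
```

```text
t 5.6 pos [ 0.4636 -0.1709  0.0695] rot [ 1.7991e+02  7.0000e-02 -1.7807e+02] F [ 0.1  9.5 15.9] open 0.16 grip 30.1
angle 1.4181195790521925 radius 0.04678188548978714
```

Request:
{"fn": "arm_command", "kwargs": {
  "commands": [
    [0, -0.16, -0.03, 0, 0, 0, 0],
    [0, -0.16, 0.0, 0, 0, 0, 0],
    [0, -0.155, 0.04, 0, 0, 0, 0],
    [0, -0.15, 0.06, 0, 0, 0, 0],
    [0, -0.14, 0.08, 0, 0, 0, 0],
    [0, -0.125, 0.1, 0, 0, 0, 0],
    [0, -0.11, 0.12, 0, 0, 0, 0],
    [0, 0, 0, 0, 0, 0, 0]
  ]
}}

```text
t: 6.4
ee_pos: [0.4652, -0.212, 0.0535]
ee_rot: [180.0, 0.1, -178.1]
ft_force: [4.3, 0.8, -1.7]
opening: 0.158
grip_force: 30.0
```

```bash
python3 ck.py
```

```text
t 6.4 pos [ 0.4652 -0.212   0.0535] rot [ 1.7997e+02  7.0000e-02 -1.7812e+02] F [ 4.3  0.8 -1.7] open 0.158 grip 30.0
angle 2.4150739351765154 radius 0.04541974281479329
```

Request:
{"fn": "arm_command", "kwargs": {
  "commands": [
    [0, -0.08, 0.09, 0, 0, 0, 0],
    [0, -0.065, 0.1, 0, 0, 0, 0],
    [0, 0, 0, 0, 0, 0, 0],
    [0, 0, 0, 0, 0, 0, 0]
  ]
}}

```text
t: 6.8
ee_pos: [0.4654, -0.2169, 0.0459]
ee_rot: [179.9, 0.1, -178.1]
ft_force: [5.9, 5.4, -0.2]
opening: 0.153
grip_force: 30.0
```

```bash
python3 ck.py
python3 - <<'E'
from h import *
s=arm.read_camera('side');t=arm.read_camera('top')
cv2.imwrite('pics/c2.png',np.hstack([crop(t,350,205,80,100,4),crop(s,315,225,110,100,4)]))
E
```

```text
t 6.8 pos [ 0.4654 -0.2169  0.0459] rot [ 1.7992e+02  6.0000e-02 -1.7810e+02] F [ 5.9  5.4 -0.2] open 0.153 grip 30.0
angle 2.614775571193452 radius 0.04497818987372457
```

View pics/c2.png

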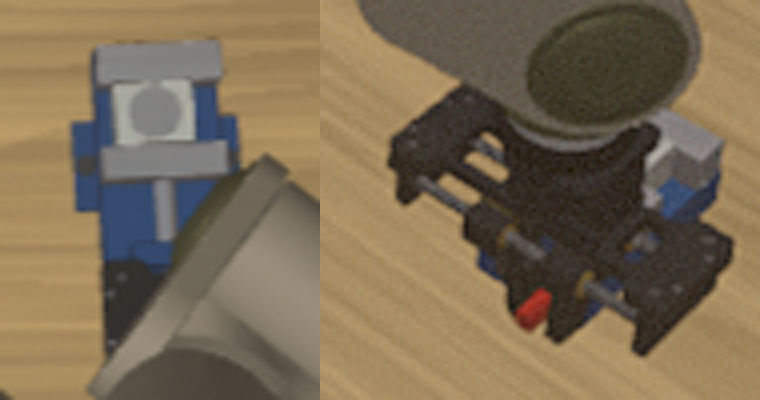

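Blank is now against the fixed jaw, with the sliding jaw touching it at (165,158) in the crop. I'll release, then check the crank angle.

Request:
{"fn": "arm_command", "kwargs": {
  "commands": [
    [0, 0, 0, 0, 0, 0, 0.4],
    [0, 0, 0, 0, 0, 0, 0.4],
    [0, 0, 0, 0, 0, 0, 0.4],
    [0, 0, -0.5, 0, 0, 0, 0.4],
    [0, 0, -1, 0, 0, 0, 0.4],
    [0, 0, -1, 0, 0, 0, 0.6],
    [0, 0, -1, 0, 0, 0, 0.6],
    [0, 0, -0.6, 0, 0, 0, 0.6],
    [0, 1, 0, 0, 0, 0, 0.6],
    [0, 1, 0, 0, 0, 0, 0.6],
    [0, 1, 0, 0, 0, 0, 0.6],
    [0, 1, 0, 0, 0, 0, 0.6],
    [0, 1, 0, 0, 0, 0, 0.6],
    [0, 1, 0, 0, 0, 0, 0.6],
    [0, 1, 0, 0, 0, 0, 0.6],
    [0, 1, 0, 0, 0, 0, 0.6]
  ]
}}

```text
t: 8.5
ee_pos: [0.4538, 0.1034, 0.2095]
ee_rot: [-180.0, -0.0, -178.1]
ft_force: [0.6, -0.9, 0.2]
opening: 0.602
grip_force: 0.0
```

Run:
```python
from h import *
s=arm.read_camera('side');t=arm.read_camera('top')
cv2.imwrite('pics/c3.png',np.hstack([crop(t,350,205,80,100,4),crop(s,325,235,110,80,4)[:400] if 0 else cv2.copyMakeBorder(crop(s,325,235,110,80,4),0,80,0,0,cv2.BORDER_CONSTANT)]))
go([.5411,.2284,.109],[180,0,189.2])
```

```text
t 8.6 pos [0.4534 0.1054 0.2094] rot [ 1.7996e+02 -2.0000e-02 -1.7783e+02] F [-0.6 -0.2  0.4] open 0.597 grip 0.0
 shift [-2.31  2.99  2.51]
 turn [ 0.01 -0.   -1.41]
```

View pics/c3.png

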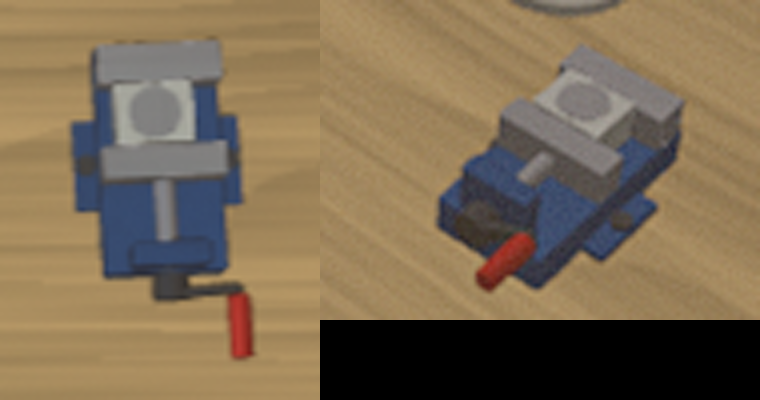

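Run:
```python
from h import *
v=np.load("vc.npy")[0]
def P(L,a,n): return proj(R.from_euler('z',v[2]).apply(np.array([-115+L,45*np.cos(a),42+45*np.sin(a)])/1000)+[v[0],v[1],0],n)[0]
for a in np.arange(2.3,3.01,.1):
    q=[]
    for L,n in((-20,'top'),(20,'top'),(-20,'side'),(20,'side')):
        p=P(L,a,n); q.append(((p-[350,205])*4 if n=='top' else (p-[325,235])*4+[320,0]).round(0).tolist())
    print(round(a,2),q)
```

```text
2.3 [[232.0, 353.0], [228.0, 289.0], [470.0, 257.0], [514.0, 218.0]]
2.4 [[236.0, 353.0], [232.0, 289.0], [474.0, 264.0], [518.0, 225.0]]
2.5 [[240.0, 353.0], [236.0, 289.0], [478.0, 271.0], [521.0, 232.0]]
2.6 [[243.0, 353.0], [239.0, 290.0], [481.0, 278.0], [524.0, 238.0]]
2.7 [[245.0, 354.0], [241.0, 290.0], [484.0, 284.0], [527.0, 245.0]]
2.8 [[247.0, 354.0], [243.0, 291.0], [486.0, 291.0], [529.0, 251.0]]
2.9 [[248.0, 354.0], [244.0, 291.0], [487.0, 297.0], [530.0, 257.0]]
3.0 [[249.0, 355.0], [245.0, 292.0], [488.0, 303.0], [530.0, 263.0]]
```

The crank measures about 2.6 rad in both views, so the blank is gripped firmly. Next is the knob.

Request:
{"fn": "arm_command", "kwargs": {
  "commands": [
    [-0.58, 0.75, 0, 0, 0, 0, 0.6],
    [-0.58, 0.75, 0, 0, 0, 0, 0.6],
    [-0.58, 0.75, 0, 0, 0, 0, 0.6],
    [-0.57, 0.74, 0, 0, 0, 0, 0.6],
    [0, 0, 0.4, 0, 0, -0.7, 0.6],
    [0, 0, 0.4, 0, 0, -0.7, 0.6],
    [0, 0, 0, 0, 0, 0, 0.6]
  ]
}}

```text
t: 9.3
ee_pos: [0.542, 0.2238, 0.1753]
ee_rot: [-180.0, -0.3, -171.1]
ft_force: [0.0, 0.3, 0.4]
opening: 0.599
grip_force: 0.0
```

Run:
```python
from h import *
go([.5411,.2284,.109],[180,0,189.2])
```

```text
t 9.3 pos [0.542  0.2238 0.1753] rot [-179.97   -0.27 -171.08] F [0.  0.3 0.4] open 0.599 grip 0.0
 shift [-0.    0.12  1.66]
 turn [-0.01 -0.05 -0.06]
```

Request:
{"fn": "arm_command", "kwargs": {
  "commands": [
    [0, 0.1, 0.4, 0, 0, 0, 0.6],
    [0, 0, 0.6, 0, 0, 0, 0.6],
    [0, 0, 0.6, 0, 0, 0, 0.6],
    [0, 0, 0, 0, 0, 0, 0.6],
    [0, 0, 0, 0, 0, 0, 0.1],
    [0, 0, 0, 0, 0, 0, 0.1],
    [0, 0, 0, 0, 0, 0, 0.1],
    [0, 0, 0, 0, 0, 0, 0.1]
  ],
  "squeeze": 20
}}

```text
t: 10.1
ee_pos: [0.5423, 0.2291, 0.1143]
ee_rot: [179.9, 0.1, -171.1]
ft_force: [-1.1, 2.6, -0.6]
opening: 0.305
grip_force: 20.0
```

Run:
```python
from h import *
go([.5411,.2284,.109],[180,0,189.2])
c=np.load("vc.npy")[1]
a0=c[3]
K=lambda a:np.array([65-100*np.cos(a)+38*np.sin(a),80+100*np.sin(a)+38*np.cos(a)])/1000
a=np.linspace(a0,1.75,25); k=np.array([K(x) for x in a])
print(a.round(2)); print((k-k[0]).round(3)[-1])
# tool x = -case x, tool z = down
print((-np.diff(k,axis=0)/.04).round(2).tolist())
```

```text
t 10.1 pos [0.5423 0.2291 0.1143] rot [ 1.7994e+02  1.0000e-01 -1.7110e+02] F [-1.1  2.6 -0.6] open 0.305 grip 20.0
 shift [ 0.03 -0.01  0.13]
 turn [ 0.01  0.02 -0.06]
[0.1  0.17 0.24 0.31 0.37 0.44 0.51 0.58 0.65 0.72 0.79 0.86 0.92 0.99
 1.06 1.13 1.2  1.27 1.34 1.41 1.47 1.54 1.61 1.68 1.75]
[0.151 0.044]
[[-0.09, -0.16], [-0.1, -0.16], [-0.11, -0.15], [-0.12, -0.14], [-0.13, -0.13], [-0.14, -0.12], [-0.15, -0.11], [-0.15, -0.1], [-0.16, -0.09], [-0.17, -0.08], [-0.17, -0.07], [-0.17, -0.06], [-0.18, -0.05], [-0.18, -0.03], [-0.18, -0.02], [-0.18, -0.01], [-0.18, 0.0], [-0.18, 0.02], [-0.18, 0.03], [-0.18, 0.04], [-0.18, 0.05], [-0.17, 0.07], [-0.17, 0.08], [-0.16, 0.09]]
```

Request:
{"fn": "arm_command", "kwargs": {
  "commands": [
    [-0.09, 0, -0.16, 0, 0, 0, 0.1],
    [-0.1, 0, -0.16, 0, 0, 0, 0.1],
    [-0.11, 0, -0.15, 0, 0, 0, 0.1],
    [-0.12, 0, -0.14, 0, 0, 0, 0.1],
    [-0.13, 0, -0.13, 0, 0, 0, 0.1],
    [-0.14, 0, -0.12, 0, 0, 0, 0.1],
    [-0.15, 0, -0.11, 0, 0, 0, 0.1],
    [-0.15, 0, -0.1, 0, 0, 0, 0.1],
    [-0.16, 0, -0.09, 0, 0, 0, 0.1]
  ]
}}

```text
t: 11.0
ee_pos: [0.5871, 0.2366, 0.1606]
ee_rot: [179.9, -0.1, -171.1]
ft_force: [-4.6, 5.9, 0.3]
opening: 0.303
grip_force: 20.0
```

```bash
cat > ck2.py <<'E'
from h import *
c=np.load("vc.npy")[1]
go(None); s=arm.state(); p=s["ee_pos"]+[0,0,.0187]
q=R.from_euler('z',-c[2]).apply(p-[c[0],c[1],0]); d=q-[.065,0,.08]
print("case",q.round(4),"flap angle",np.arctan2(d[2],-d[0])-np.arctan2(38,100),"r",np.hypot(d[0],d[2]),"ideal",.107)
E
python3 ck2.py
```

```text
t 11.0 pos [0.5871 0.2366 0.1606] rot [ 1.7992e+02 -7.0000e-02 -1.7105e+02] F [-4.6  5.9  0.3] open 0.303 grip 20.0
case [0.0161 0.0008 0.1793] flap angle 0.7498788259062765 r 0.11071588625744617 ideal 0.107
```

Request:
{"fn": "arm_command", "kwargs": {
  "commands": [
    [-0.17, 0, -0.08, 0, 0, 0, 0.1],
    [-0.17, 0, -0.07, 0, 0, 0, 0.1],
    [-0.17, 0, -0.06, 0, 0, 0, 0.1],
    [-0.18, 0, -0.04, 0, 0, 0, 0.1],
    [-0.18, 0, -0.03, 0, 0, 0, 0.1],
    [-0.18, 0, -0.02, 0, 0, 0, 0.1],
    [-0.18, 0, 0, 0, 0, 0, 0.1],
    [-0.18, 0, 0, 0, 0, 0, 0.1],
    [-0.18, 0, 0.02, 0, 0, 0, 0.1],
    [-0.18, 0, 0.03, 0, 0, 0, 0.1]
  ]
}}

```text
t: 12.0
ee_pos: [0.6576, 0.2484, 0.1713]
ee_rot: [179.9, 0.1, -171.0]
ft_force: [-3.6, 9.0, 2.9]
opening: 0.306
grip_force: 20.0
```

```bash
python3 ck2.py
```

```text
t 12.0 pos [0.6576 0.2484 0.1713] rot [ 1.7986e+02  7.0000e-02 -1.7101e+02] F [-3.6  9.   2.9] open 0.306 grip 20.0
case [0.0875 0.0012 0.19  ] flap angle 1.4091465875766531 r 0.11223211665025595 ideal 0.107
```

Request:
{"fn": "arm_command", "kwargs": {
  "commands": [
    [-0.18, 0, 0.03, 0, 0, 0, 0.1],
    [-0.18, 0, 0.04, 0, 0, 0, 0.1],
    [-0.18, 0, 0.06, 0, 0, 0, 0.1],
    [-0.17, 0, 0.07, 0, 0, 0, 0.1],
    [0, 0, 0, 0, 0, 0, 0.1]
  ]
}}

```text
t: 12.5
ee_pos: [0.6856, 0.2532, 0.1618]
ee_rot: [179.8, -0.0, -171.0]
ft_force: [-1.1, 9.3, -2.4]
opening: 0.305
grip_force: 20.0
```

```bash
python3 ck2.py
```

```text
t 12.5 pos [0.6856 0.2532 0.1618] rot [ 1.7983e+02 -1.0000e-02 -1.7099e+02] F [-1.1  9.3 -2.4] open 0.305 grip 20.0
case [0.1159 0.0014 0.1805] flap angle 1.676331741742229 r 0.11261965720592619 ideal 0.107
```

Request:
{"fn": "arm_command", "kwargs": {
  "commands": [
    [0, 0, 0, 0, 0, 0, 0.6],
    [0, 0, 0, 0, 0, 0, 0.6],
    [0, 0, 0, 0, 0, 0, 0.6],
    [0, 0, -0.4, 0, 0, 0, 0.6],
    [0, 0, -0.8, 0, 0, 0, 0.6],
    [0, 0, -0.9, 0, 0, 0, 0.6],
    [0, 0, -0.7, 0, 0, 0, 0.4],
    [0.9, 0, 0, 0, 0, 0, 0.4],
    [0.9, 0, 0, 0, 0, 0, 0.4],
    [0.9, 0, 0, 0, 0, 0, 0.4],
    [0.9, 0, 0, 0, 0, 0, 0.4],
    [0.9, 0, 0, 0, 0, 0, 0.4],
    [0.9, 0, 0, 0, 0, 0, 0.4],
    [0.9, 0, 0, 0, 0, 0, 0.4],
    [0, 0, 0, 0, 0, 0, 0.4]
  ]
}}

```text
t: 14.0
ee_pos: [0.4335, 0.2116, 0.2749]
ee_rot: [-180.0, 0.0, -171.1]
ft_force: [-0.5, -0.1, -0.2]
opening: 0.401
grip_force: 0.0
```

Run:
```python
from h import *
s=arm.read_camera('side');t=arm.read_camera('top')
print([d for n in("top","side") for d in arm.search_frame("master",n)[:2]],[d for n in("top","side") for d in arm.search_frame("spare",n)[:2]])
cv2.imwrite('pics/c4.png',np.hstack([crop(t,180,185,100,110,4),crop(s,225,140,100,110,4)]))
go(None)
```

```text
[{'box': [242.9, 232.8, 8.8, 26.6], 'p': 0.48}, {'box': [154.4, 219.4, 17.4, 15.8], 'p': 0.27}, {'box': [254.1, 188.2, 15.0, 17.3], 'p': 0.59}, {'box': [275.4, 193.3, 13.9, 15.7], 'p': 0.47}] [{'box': [178.2, 184.6, 84.6, 41.5], 'p': 0.67}, {'box': [254.7, 185.8, 12.1, 20.2], 'p': 0.69}]
t 14.3 pos [0.4376 0.212  0.2735] rot [-1.7999e+02 -1.0000e-02 -1.7111e+02] F [ 0.3 -0.  -0.2] open 0.402 grip 0.0
```

View pics/c4.png

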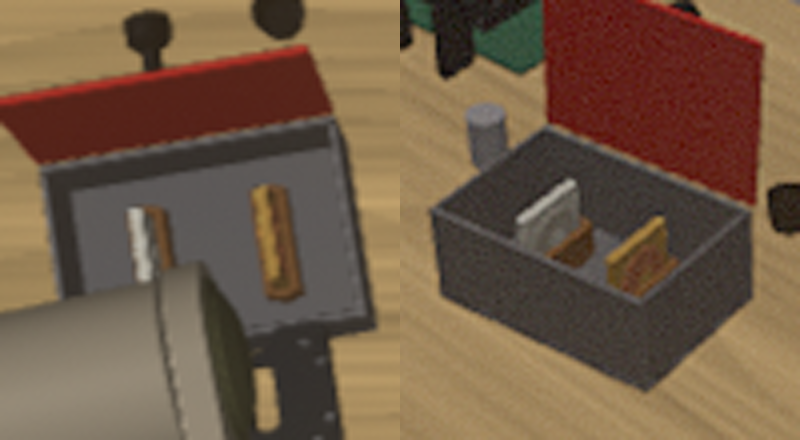

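Flap is wide open. The brass master is in the right-hand slot (-y), at crop (270,235) top and (640,250) side. The white spare is in the left slot. I'll check the master's position against the nominal slot.

Run:
```python
from h import *
c=np.load("vc.npy")[1]
W=lambda L:R.from_euler('z',c[2]).apply(np.array(L)/1000)+[c[0],c[1],0]
for z in(71,5): 
  for x in(-30,30):
    for y in(-36,-44):
      p=W([x,y,z]); print(x,y,z,((proj(p,'top')[0]-[180,185])*4).round(0),((proj(p,'side')[0]-[225,140])*4+[400,0]).round(0))
print(W([0,-40,71]))
```

```text
-30 -36 71 [269. 276.] [602. 258.]
-30 -44 71 [281. 274.] [611. 262.]
30 -36 71 [255. 184.] [655. 215.]
30 -44 71 [267. 182.] [664. 219.]
-30 -36 5 [282. 290.] [607. 331.]
-30 -44 5 [294. 288.] [616. 335.]
30 -36 5 [268. 201.] [658. 288.]
30 -44 5 [280. 199.] [667. 292.]
[0.5777843  0.19378581 0.071     ]
```

```bash
python3 -c "
from h import *
go([.5778,.1938,.041],[180,0,189.2])"
```

```text
t 14.3 pos [0.4376 0.212  0.2735] rot [-1.7999e+02 -1.0000e-02 -1.7111e+02] F [ 0.3 -0.  -0.2] open 0.402 grip 0.0
 shift [-3.39 -0.99  5.81]
 turn [-0.   -0.   -0.06]
```

Request:
{"fn": "arm_command", "kwargs": {
  "commands": [
    [-0.57, -0.16, 0, 0, 0, 0, 0.4],
    [-0.57, -0.16, 0, 0, 0, 0, 0.4],
    [-0.57, -0.16, 0, 0, 0, 0, 0.4],
    [-0.56, -0.17, 0, 0, 0, 0, 0.4],
    [-0.56, -0.17, 0, 0, 0, 0, 0.4],
    [-0.56, -0.17, 0, 0, 0, 0, 0.4],
    [0, 0, 0.8, 0, 0, -0.06, 0.4],
    [0, 0, 0.8, 0, 0, 0, 0.4],
    [0, 0, 0.8, 0, 0, 0, 0.4],
    [0, 0, 0.5, 0, 0, 0, 0.4],
    [0, 0, 0, 0, 0, 0, 0.4]
  ]
}}

```text
t: 15.4
ee_pos: [0.5761, 0.1937, 0.1545]
ee_rot: [180.0, -0.4, -170.8]
ft_force: [-0.0, 0.2, 0.8]
opening: 0.397
grip_force: 0.0
```

```bash
python3 -c "
from h import *
go([.5778,.1938,.041],[180,0,189.2])"
```

```text
t 15.4 pos [0.5761 0.1937 0.1545] rot [ 179.99   -0.35 -170.81] F [-0.   0.2  0.8] open 0.397 grip 0.0
 shift [-0.06 -0.    2.84]
 turn [ 0.   -0.07 -0.  ]
```

Request:
{"fn": "arm_command", "kwargs": {
  "commands": [
    [-0.04, 0, 0.5, 0, 0, 0, 0.4],
    [0, 0, 0.5, 0, 0, 0, 0.4],
    [0, 0, 0.5, 0, 0, 0, 0.4],
    [0, 0, 0.5, 0, 0, 0, 0.4],
    [0, 0, 0.5, 0, 0, 0, 0.4],
    [0, 0, 0.3, 0, 0, 0, 0.4],
    [0, 0, 0, 0, 0, 0, 0.4],
    [0, 0, 0, 0, 0, 0, 0.4]
  ]
}}

```text
t: 16.2
ee_pos: [0.579, 0.1943, 0.0467]
ee_rot: [-180.0, 0.1, -170.8]
ft_force: [-1.0, -0.0, 0.2]
opening: 0.4
grip_force: 0.0
```

```bash
python3 -c "
from h import *
go([.5778,.1938,.041],[180,0,189.2])"
```

```text
t 16.2 pos [0.579  0.1943 0.0467] rot [-1.8000e+02  8.0000e-02 -1.7079e+02] F [-1.  -0.   0.2] open 0.4 grip 0.0
 shift [ 0.03 -0.01  0.14]
 turn [-0.    0.02  0.  ]
```

Down another 5 mm, close, then lift slightly.

Request:
{"fn": "arm_command", "kwargs": {
  "commands": [
    [0.02, 0, 0.13, 0, 0, 0, 0.4],
    [0, 0, 0, 0, 0, 0, 0.4],
    [0, 0, 0, 0, 0, 0, 0],
    [0, 0, 0, 0, 0, 0, 0],
    [0, 0, 0, 0, 0, 0, 0],
    [0, 0, 0, 0, 0, 0, 0],
    [0, 0, 0, 0, 0, 0, 0]
  ],
  "squeeze": 30
}}

```text
t: 16.9
ee_pos: [0.5775, 0.1941, 0.0407]
ee_rot: [180.0, 0.0, -170.8]
ft_force: [0.6, -0.6, 0.8]
opening: 0.091
grip_force: 30.0
```

```bash
python3 -c "
from h import *
go([.5778,.1938,.041],[180,0,189.2])"
```

```text
t 16.9 pos [0.5775 0.1941 0.0407] rot [ 1.8000e+02  2.0000e-02 -1.7079e+02] F [ 0.6 -0.6  0.8] open 0.091 grip 30.0
 shift [-0.01 -0.01 -0.01]
 turn [0. 0. 0.]
```

Request:
{"fn": "arm_command", "kwargs": {
  "commands": [
    [0, 0, -0.15, 0, 0, 0, 0],
    [0, 0, -0.25, 0, 0, 0, 0],
    [0, 0, -0.35, 0, 0, 0, 0],
    [0, 0, -0.4, 0, 0, 0, 0],
    [0, 0, -0.4, 0, 0, 0, 0],
    [0, 0, -0.4, 0, 0, 0, 0],
    [0, 0, -0.4, 0, 0, 0, 0],
    [0, 0, -0.4, 0, 0, 0, 0],
    [0, 0, -0.4, 0, 0, 0, 0],
    [0, 0, -0.4, 0, 0, 0, 0],
    [0, 0, -0.3, 0, 0, 0, 0],
    [0, -0.3, 0, 0, 0, 0, 0],
    [0, -0.5, 0, 0, 0, 0, 0],
    [0, -0.7, 0, 0, 0, 0, 0],
    [0, -0.7, 0, 0, 0, 0, 0],
    [0, -0.7, 0, 0, 0, 0, 0],
    [0, -0.7, 0, 0, 0, 0, 0],
    [0, -0.5, 0, 0, 0, 0, 0],
    [0, -0.3, 0, 0, 0, 0, 0],
    [0, 0, 0, 0, 0, 0, 0]
  ]
}}

```text
t: 18.9
ee_pos: [0.6056, 0.0188, 0.194]
ee_rot: [180.0, -0.1, -170.9]
ft_force: [-0.2, -0.3, -3.2]
opening: 0.088
grip_force: 30.0
```

```bash
python3 -c "
from h import *
go([.604,-.1733,.176],[180,0,91.9])"
```

```text
t 18.9 pos [0.6056 0.0188 0.194 ] rot [ 1.7999e+02 -6.0000e-02 -1.7091e+02] F [-0.2 -0.3 -3.2] open 0.088 grip 30.0
 shift [ 0.8  -4.74  0.45]
 turn [-1.000e-02 -1.000e-02  1.944e+01]
```

Request:
{"fn": "arm_command", "kwargs": {
  "commands": [
    [0, 0, 0, 0, 0, 0.5, 0],
    [0, 0, 0, 0, 0, 0.9, 0],
    [0, 0, 0, 0, 0, 1, 0],
    [0, 0, 0, 0, 0, 1, 0],
    [0, 0, 0, 0, 0, 1, 0],
    [0, 0, 0, 0, 0, 1, 0],
    [0, 0, 0, 0, 0, 1, 0],
    [0, 0, 0, 0, 0, 1, 0],
    [0, 0, 0, 0, 0, 1, 0],
    [0, 0, 0, 0, 0, 1, 0],
    [0, 0, 0, 0, 0, 1, 0],
    [0, 0, 0, 0, 0, 1, 0],
    [0, 0, 0, 0, 0, 1, 0],
    [0, 0, 0, 0, 0, 1, 0],
    [0, 0, 0, 0, 0, 1, 0],
    [0, 0, 0, 0, 0, 1, 0],
    [0, 0, 0, 0, 0, 1, 0],
    [0, 0, 0, 0, 0, 1, 0],
    [0, 0, 0, 0, 0, 1, 0],
    [0, 0, 0, 0, 0, 0.7, 0]
  ]
}}

```text
t: 20.9
ee_pos: [0.6053, 0.0215, 0.1943]
ee_rot: [-180.0, -0.0, 93.6]
ft_force: [-0.4, -0.3, -3.4]
opening: 0.09
grip_force: 30.0
```

```bash
python3 -c "
from h import *
go([.604,-.1733,.176],[180,0,91.9])"
```

```text
t 20.9 pos [0.6053 0.0215 0.1943] rot [-1.7997e+02 -3.0000e-02  9.3590e+01] F [-0.4 -0.3 -3.4] open 0.09 grip 30.0
 shift [-4.86 -0.34  0.46]
 turn [-0.01 -0.01  0.34]
```

Request:
{"fn": "arm_command", "kwargs": {
  "commands": [
    [-0.3, 0, 0, 0, 0, 0, 0],
    [-0.6, -0.05, 0, 0, 0, 0, 0],
    [-0.8, -0.05, 0, 0, 0, 0, 0],
    [-0.9, -0.05, 0, 0, 0, 0, 0],
    [-0.9, -0.05, 0, 0, 0, 0, 0],
    [-0.7, -0.05, 0, 0, 0, 0, 0],
    [-0.4, -0.05, 0.1, 0, 0, 0, 0],
    [-0.2, 0, 0.2, 0, 0, 0, 0],
    [0, 0, 0.15, 0, 0, 0, 0],
    [0, 0, 0, 0, 0, 0, 0],
    [0, 0, 0, 0, 0, 0, 0]
  ]
}}

```text
t: 22.0
ee_pos: [0.6062, -0.1707, 0.1764]
ee_rot: [-180.0, -0.0, 93.8]
ft_force: [-0.0, -0.6, -2.8]
opening: 0.089
grip_force: 30.0
```

```bash
python3 -c "
from h import *
go([.604,-.1733,.176],[180,0,91.9])"
```

```text
t 22.0 pos [ 0.6062 -0.1707  0.1764] rot [-1.7998e+02 -3.0000e-02  9.3810e+01] F [-0.  -0.6 -2.8] open 0.089 grip 30.0
 shift [-0.06 -0.06  0.01]
 turn [-0.   -0.01  0.38]
```

Request:
{"fn": "arm_command", "kwargs": {
  "commands": [
    [-0.06, -0.06, 0.01, 0, 0, 0.19, 0],
    [0, 0, 0, 0, 0, 0.19, 0],
    [0, 0, 0, 0, 0, 0, 0],
    [0, 0, 0, 0, 0, 0, 0],
    [0, 0, 0, 0, 0, 0, 0]
  ]
}}

```text
t: 22.5
ee_pos: [0.6039, -0.1745, 0.1762]
ee_rot: [180.0, 0.0, 91.8]
ft_force: [-0.1, 0.2, -2.3]
opening: 0.086
grip_force: 30.0
```

Run:
```python
from h import *
go([.604,-.1733,.176],[180,0,91.9])
s=arm.read_camera('side');t=arm.read_camera('top')
cv2.imwrite('pics/c5.png',np.hstack([crop(t,340,185,90,120,3),crop(s,225,140,210,180,2.5)[:360]]))
```

```text
t 22.5 pos [ 0.6039 -0.1745  0.1762] rot [179.99   0.    91.82] F [-0.1  0.2 -2.3] open 0.086 grip 30.0
 shift [0.03 0.   0.01]
 turn [ 0.    0.   -0.02]
```

View pics/c5.png

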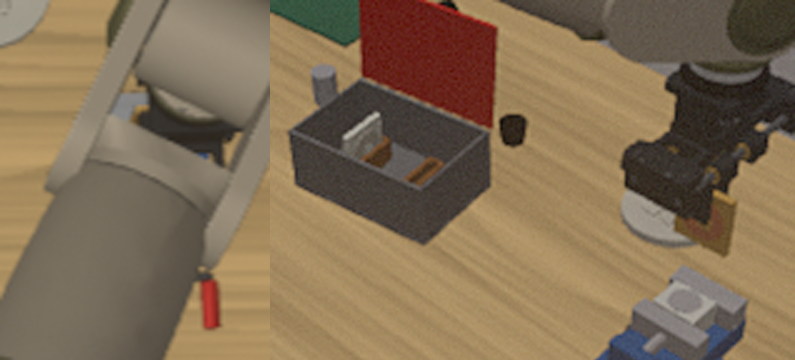

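The master is held upright above the vise, seen in the crop at (705,222). The spare is still in the case, the flap is open and the crank is unchanged. One numeric check of the plate's corners before handing in.

Run:
```python
from h import *
v=np.load("vc.npy")[0]
for x,y,z in((25,-30,140),(25,30,140),(25,-30,206),(25,0,60)):
    p=R.from_euler('z',v[2]).apply(np.array([x,y,z])/1000)+[v[0],v[1],0]
    print(x,y,z,((proj(p,'side')[0]-[225,140])*2.5+[270,0]).round(0))
```

```text
25 -30 140 [725. 257.]
25 30 140 [673. 228.]
25 -30 206 [733. 202.]
25 0 60 [690. 303.]
```

```bash
python3 -c "
from rig import arm
print(arm.sign_off())"
```

```text
the job is handed in; nothing more can be done
None
```

I've handed the job in. The crank is at about 2.6 rad with the blank clamped, the flap is wide open, and the brass master is held upright about 8 cm above the blank's centre, parallel to the jaws. The white plate is still in the case.

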